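# Pack two relief meal kits into foil trays

### The arm

A 6-joint arm with a two-finger parallel gripper is mounted at the origin on the work surface. World frame = base frame: x ahead of the robot, y to its left, z up, the work surface at z = 0. Lengths are in mm, angles in rad, forces in N, time in s.
With the tool pointing down it reaches from about 325 to 900 mm from the base axis. Payload 6.1 kg.
Tool frame: the origin (TCP) lies midway between the tips of the shut fingers; the grasp point (between the pads) lies 19 mm behind it (arm.grasp_offset is the distance from the TCP to the grasp point, in mm); y points along the fingers, x is the direction in which the jaws open and shut, and the axes are right-handed (so a half turn about y gives the same grasp; the last joint's range is limited). The gripper opens to 87 mm and grips with 3 to 60 N. Pads are 19 mm wide; open, the fingers measure 117 mm over their backs; the gripper's body (75 mm by 190 mm) begins 51 mm behind the grasp point.
Start: joints at [1.121, 0.22, 1.526, -0, 1.395, -0.126], TCP at [198.855, 592.513, 222.538] pointing down, gripper open.
Joint ranges: [-2.98, 2.98], [-0.91, 2.08], [0.09, 2.57], [-1.24, 4.39], [0.2, 2.65], [-2.68, 2.68]. Speed limits (rad/s): [2.57, 2.57, 3.01, 3.14, 3.14, 3.14].

### API

Orientations are given as a rotation vector (axis times angle).
In Python, from station import arm gives the robot as it stands. The module is installed in compiled form; this text tells all that it offers.
- The arm moves only by the shell command python3 -m pendant 'ROWS' [FORCE]. ROWS is JSON, a list of rows, each an object with "xyz": the shift along the world's x, y, z in m, a list of three; "twist": the turn about the world's z in degrees; "jaw": the finger opening in m, from 0 to 0.087. In form: [{"xyz": [x, y, z], "twist": twist, "jaw": jaw}, ...]. A call has 1 to 10 rows; each row is the pose to reach, as a shift and turn from the pose commanded when the call began; what a row does not reach only later rows make up. A row lasts 1/8 s, in which the tool goes at most 62.5 mm and 10.7 degrees, less where a joint would pass 70% of its speed; a pose out of reach is approached as far as the arm can. A call with a gripper value outside its range is refused whole. The fingers move at their own pace and stop on an object; FORCE is the grip in N (left out, the last holds). Time passes only in rows, so rows that repeat a pose let the fingers close. It gives the time, the measured TCP pose, the force and the opening at its end, in the units of the state.
- arm.state(): the state, without advancing time (a new reading comes with each control period).
- arm.get_image(name): name is "scene" or "top"; returns a dict with "pixels" (480x640x3 uint8, red, green, blue), "z_map" (480x640 float32, mm along the optical axis (not along the pixel's ray), 0 where there is no reading), "fx", "fy", "cx", "cy" (pixels), "rvec" (rotation vector, rad) and "tvec" (3), from world to camera coordinates, as OpenCV has them. Camera axes: x right, y down, z forward; pixel columns grow to the right and rows downward; lengths in mm; the calibration is good to about 2 mm. A picture is of the moment at which its call begins.
- arm.close_job(): hands the job in, once; it reports no verdict.
The state is a dict: "time_s": time; "joint_pos": joint angles; "dq": joint speeds; "joint_torque": joint torques, N m; "position": TCP position; "orientation": TCP orientation; "wrist_force": force on the tool from outside, world axes, zero at the start; "wrist_torque": the same for the moment, N m; "width": finger opening in mm.
Only numpy, scipy, OpenCV 4.12 (cv2) and the standard library are available. Lean on these libraries where they do the work, as an engineer would, in place of code of your own. Each camera call takes 0.05 s, during which the arm holds its last target. There are 200 camera calls.

### The job

Pack the two kits from the loose stock. Long tray: stand the tall round tin in the middle of its small compartment, lay the flat rectangular tin in the middle of its large compartment and stand the carton centrally on top of that tin. Square tray: put the short round tin in its middle and stand the jar centrally on top of it; everything ends upright and still, and the oil bottle, tape roll and pile of card lids stay where they are.

Things in the scene. Friction and masses are not known exactly. Their poses are not given: they have to be found in the camera images.
- long_tray: Long open foil tray, fixed. Origin: centre of underside, on the table. Floor 146 (x) by 222 mm (y), its top 3 mm up; walls 28 mm high, leaning out a little, 170 (x) by 246 mm (y) over the lip. A rib along x at y = -21 mm, 6 mm thick, 22 mm high, parts the small compartment (y -111 to -24 mm, middle x 0, y -67 mm) from the large one (y -18 to 111 mm, middle x 0, y +46 mm).
- square_tray: Square open foil tray of one compartment, fixed to the table (it does not move). Origin: centre of its underside, on the table. Inner floor 146 by 146 mm, 3 mm above the origin; walls 28 mm high lean outward a little, with an 8 mm lip (170 mm over the lip). Its middle is at x = 0, y = 0.
- tall_tin: Tall round bare metal tin, 58 mm in diameter, 88 mm high, standing. Origin: centre of its underside; z up. About 0.22 kg.
- short_tin: Short wide round bare metal tin, 66 mm in diameter, 38 mm high, with a flat top, standing. Origin: centre of its underside; z up. About 0.15 kg.
- flat_tin: Flat rectangular bare metal fish tin with a flat top, 56 mm along its x, 90 mm along its y, 24 mm high, lying flat. Origin: centre of its underside; z up. About 0.14 kg.
- carton: Small closed cardboard carton with a paper band, 38 mm along its x, 60 mm along its y, 50 mm high, standing. Origin: centre of its underside; z up. Rigid, about 0.08 kg.
- jar: Small amber glass jar, 44 mm in diameter, with a dark metal screw lid 42 mm in diameter; 66 mm high over all (glass up to 50 mm, lid from 52 to 66 mm), standing. Origin: centre of its underside; z up. About 0.12 kg.
- oil_bottle: Bystander: standing green glass bottle, 64 mm in diameter, 200 mm high, loose. Origin: centre of its underside.
- tape_roll: Bystander: roll of paper tape lying flat, 90 mm outer and 60 mm inner diameter, 48 mm high, loose. Origin: centre of its underside.
- lid_stack: Bystander: pile of white card lids, 150 mm along its x by 210 mm along its y, 36 mm high, loose. Origin: centre of its underside.
Mind the look-alikes: they are no part of the job. What is shaped like the square_tray but pink is not meant. Leave any orange or turquoise look-alike of the flat_tin alone.

How it is judged:
By the outcome, as a careful person would: the job done as asked, in the order asked, and still so for the second after the job is handed in, with the robot touching nothing.
It also fails if it takes over 120 s, if anything falls off the work surface, if the arm or the gripper's body presses on something with over 40 N, if the wrist force passes 120 N, or if a joint passes its speed limit or range.

## Working session

There is one attempt and no reset: what is moved stays moved. The work goes in short steps, Python scripts to look and compute and a shell command to move; the robot and the scene stay as the last step left them, time stands still between calls to the robot, and variables do not carry over. Pictures are saved under pics/ and viewed, about 12 in all and at most 16, crops included, and the job is handed in when it is done.

```bash
mkdir -p pics
cat > h.py <<'E'
import numpy as np, cv2
from station import arm
def grab(n,f=None):
    im=arm.get_image(n)
    if f: cv2.imwrite('pics/'+f,cv2.cvtColor(im['pixels'],cv2.COLOR_RGB2BGR))
    return im
def cam(im):
    R=cv2.Rodrigues(np.array(im['rvec'],float))[0]; return R,np.array(im['tvec'],float).ravel()
def ray(im,u,v,z):
    R,t=cam(im); d=R.T@np.array([(u-im['cx'])/im['fx'],(v-im['cy'])/im['fy'],1]); c=-R.T@t
    return c+d*(z-c[2])/d[2]
def cloud(im):
    R,t=cam(im); Z=im['z_map'].astype(float); v,u=np.mgrid[:480,:640]
    P=np.stack([(u-im['cx'])/im['fx']*Z,(v-im['cy'])/im['fy']*Z,Z],-1)
    W=(P-t)@R; W[Z==0]=np.nan; return W
E
python3 - <<'E'
from h import *
for n in('top','scene'):
    im=grab(n,n+'0.png'); R,t=cam(im); print(n,-R.T@t,im['fx']); np.savez('/tmp/'+n,**im)
print(arm.state())
E
```

```text
top [ 334.3745333    -5.86501281 1576.85155077] 516.2083352894526
scene [1488.20193815 -232.5386666  1076.12361327] 590.3724059554562
{'time_s': 0.1, 'joint_pos': array([ 1.12089998e+00,  2.21146791e-01,  1.52745023e+00, -7.12330647e-06,
        1.39470296e+00, -1.26084539e-01]), 'dq': array([-0.00073383,  0.00036085, -0.00136772, -0.00074323,  0.0002948 ,
       -0.00073005]), 'joint_torque': array([ 1.33515488e-03, -4.95943058e+01, -3.88517225e+01,  7.03401491e-02,
        5.15414262e-02, -1.82569897e-05]), 'position': array([198.62534946, 592.03180445, 221.57153963]), 'orientation': array([-1.34600729, -0.96631256,  0.96879343]), 'wrist_force': array([ 1.04946058, -0.08677276,  0.05613673]), 'wrist_torque': array([ 0.02792768, -0.03156392, -0.02021884]), 'width': 86.69551917858261}
```

View pics/top0.png

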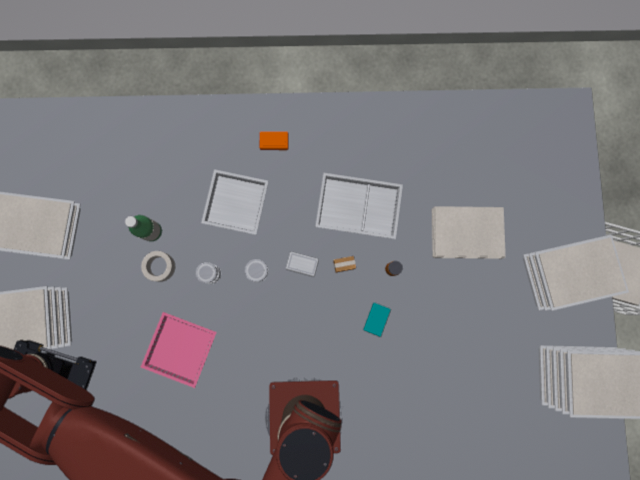

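View pics/scene0.png

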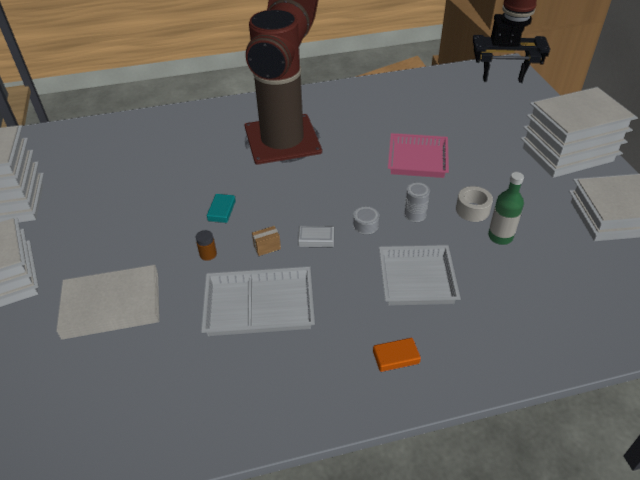

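Run:
```python
from h import *
from scipy.spatial.transform import Rotation as Ro
print(Ro.from_rotvec([-1.34600729, -0.96631256,  0.96879343]).as_matrix().round(3))
im=dict(np.load('/tmp/top.npz')); W=cloud(im); h=W[...,2]
print('valid',np.isfinite(h).mean())
m=((h>15)&(h<260)).astype(np.uint8)
n,l,s,c=cv2.connectedComponentsWithStats(m)
for i in range(1,n):
    if s[i,4]<60: continue
    q=W[l==i]; print(c[i].round(),s[i], 'z95',np.nanpercentile(q[:,2],[50,95]).round(),'xy',np.nanmin(q,0)[:2].round(),np.nanmax(q,0)[:2].round(), im['pixels'][l==i].mean(0).round())
```

```text
[[ 0.318 -0.001 -0.948]
 [ 0.948 -0.002  0.318]
 [-0.002 -1.     0.   ]]
valid 0.9960904947916667
[274. 140.] [260 131  29  19 519] z95 [25. 31.] xy [809.  31.] [868. 118.] [184.  86.   9.]
[233. 199.] [201 169  68  65 748] z95 [28. 35.] xy [544.  94.] [747. 299.] [152. 153. 158.]
[362. 203.] [ 316  173   87   66 1024] z95 [28. 35.] xy [ 520. -316.] [728. -49.] [156. 157. 162.]
[ 37. 225.] [   0  191   81   68 4431] z95 [77. 83.] xy [482. 660.] [681. 890.] [170. 166. 162.]
[469. 232.] [ 433  206   73   52 3627] z95 [37. 43.] xy [ 455. -621.] [ 615. -403.] [175. 169. 164.]
[144. 227.] [125 215  37  26 671] z95 [131. 201.] xy [530. 421.] [592. 483.] [72. 88. 76.]
[576. 273.] [ 523  234  106   76 5491] z95 [118. 124.] xy [ 297. -928.] [ 507. -671.] [170. 166. 163.]
[157. 266.] [141 251  34  30 545] z95 [47. 53.] xy [409. 380.] [496. 471.] [144. 139. 135.]
[302. 263.] [286 251  33  25 547] z95 [25. 30.] xy [414. -52.] [489.  44.] [165. 167. 172.]
[344. 263.] [334 256  22  16 278] z95 [50. 56.] xy [ 423. -163.] [467. -99.] [151. 126. 101.]
[256. 270.] [245 259  23  23 406] z95 [39. 45.] xy [400. 100.] [466. 167.] [154. 156. 163.]
[394. 268.] [386 260  17  16 206] z95 [65. 72.] xy [ 408. -297.] [ 451. -256.] [73. 67. 69.]
[208. 272.] [196 262  25  21 403] z95 [88. 94.] xy [399. 243.] [457. 302.] [147. 149. 155.]
[ 35. 316.] [   0  286   71   63 3914] z95 [156. 162.] xy [228. 674.] [397. 820.] [160. 157. 154.]
[377. 319.] [364 302  27  35 576] z95 [25. 31.] xy [ 229. -264.] [ 330. -183.] [  7. 127. 130.]
[175. 351.] [141 312  76  76 837] z95 [28. 34.] xy [ 98. 254.] [316. 472.] [167.  93. 120.]
[591. 381.] [ 540  345  100   74 6760] z95 [197. 203.] xy [  13. -932.] [ 193. -689.] [166. 163. 160.]
[296. 406.] [276 391  49  49 408] z95 [ 84. 243.] xy [-56. -59.] [79. 83.] [68. 53. 47.]
```

```bash
cat >> h.py <<'E'
def rect(q):
    (c,(w,h),a)=cv2.minAreaRect(q[:,:2].astype(np.float32))
    if w>h: w,h,a=h,w,a+90
    a=(a+90)%180-90   # angle of short side about world z
    return np.round(c,1),np.round((w,h),1),round(a,1)
def pts(W,c,r,z0,z1):
    f=W.reshape(-1,3); f=f[np.isfinite(f).all(1)]
    return f[(np.hypot(*(f[:,:2]-c).T)<r)&(f[:,2]>z0)&(f[:,2]<z1)]
E
python3 - <<'E'
from h import *
WW={n:cloud(dict(np.load(f'/tmp/{n}.npz'))) for n in('top','scene')}
O=dict(flat=((451,-4),65,20,30),carton=((445,-131),45,44,58),short=((433,133),45,33,46),jar=((430,-277),35,60,75),tall=((428,272),40,82,98),sq=((646,197),150,20,38),long=((624,-182),170,20,38))
for k,(c,r,a,b) in O.items():
  for n in WW:
    q=pts(WW[n],c,r,a,b); print(k,n,len(q),*rect(q),'circ',[np.round(v,1) for v in cv2.minEnclosingCircle(q[:,:2].astype(np.float32))],np.median(q[:,2]).round(1),q[:,:2].mean(0).round(1))
def crop(n,x0,y0,w,h,s):
    i=np.load(f'/tmp/{n}.npz')['pixels'][y0:y0+h,x0:x0+w,::-1]; return cv2.resize(i,(w*s,h*s),interpolation=cv2.INTER_CUBIC)
cv2.imwrite('pics/c1.png',np.vstack([crop('top',190,160,220,130,3),crop('scene',190,180,220,65,3)]))
E
```

```text
flat top 454 [450.7  -4.3] [55.9 89.2] -17.0 circ [array([450. ,  -3.9]), np.float64(50.0)] 24.9 [450.7  -4.3]
flat scene 507 [453.6  -5.7] [61.2 88.3] -14.9 circ [array([452.7,  -5.1]), np.float64(50.6)] 23.4 [454.4  -4.7]
carton top 252 [ 446.2 -131. ] [37.6 61. ] 8.9 circ [array([ 445.3, -130. ]), np.float64(34.2)] 50.8 [ 445.9 -130.8]
carton scene 293 [ 447.2 -131.4] [44.9 60.6] 10.8 circ [array([ 448.9, -130.7]), np.float64(34.9)] 48.5 [ 449.3 -131.3]
short top 373 [433.8 133.5] [65.2 65.3] 66.6 circ [array([433.7, 133.9]), np.float64(33.8)] 39.4 [433.3 133.5]
short scene 364 [436.6 133.4] [65.2 68.6] 82.5 circ [array([435.3, 133.1]), np.float64(35.7)] 37.3 [437.  132.9]
jar top 152 [ 430.1 -278.1] [39.3 40.9] 45.9 circ [array([ 429.9, -278.5]), np.float64(20.9)] 66.8 [ 429.8 -277.8]
jar scene 184 [ 432.9 -278.2] [38.8 45. ] 85.9 circ [array([ 432.3, -277.7]), np.float64(23.3)] 64.9 [ 433.6 -277.9]
tall top 331 [427.7 272.5] [56.4 58.8] -43.7 circ [array([427.7, 272.8]), np.float64(29.7)] 88.6 [427.9 272.4]
tall scene 282 [431.2 271.8] [57.9 58.9] 74.2 circ [array([429.6, 272.3]), np.float64(31.7)] 86.9 [431.1 271.4]
sq top 685 [645.5 197. ] [171.7 172.4] -13.3 circ [array([643.9, 196.8]), np.float64(119.1)] 28.7 [650.3 200.2]
sq scene 997 [643.5 196.8] [170.9 178. ] 76.6 circ [array([645.1, 198.2]), np.float64(119.6)] 27.2 [642.1 201.8]
long top 910 [ 625.2 -182.1] [172.8 245.9] -10.0 circ [array([ 624.4, -182.6]), np.float64(147.7)] 29.0 [ 628.9 -187.3]
long scene 1530 [ 584.4 -175. ] [246.7 258. ] 80.3 circ [array([ 610.9, -178.7]), np.float64(156.5)] 27.2 [ 614.2 -183.6]
```

View pics/c1.png

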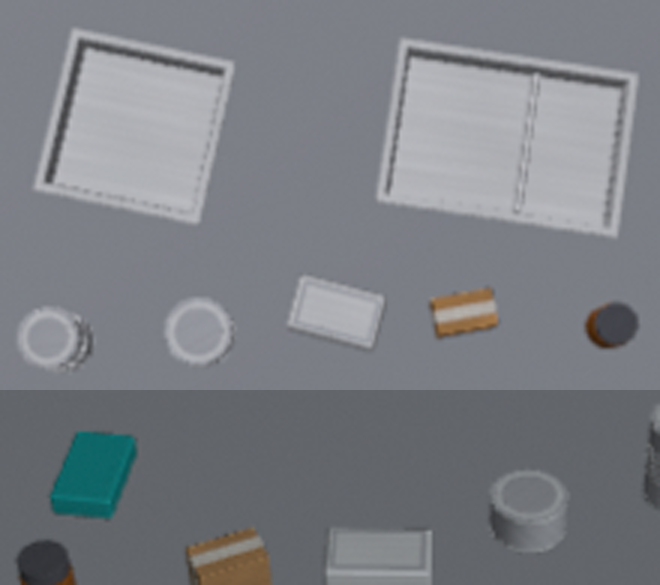

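Candidates: square tray is the grey one at (235,201), not the pink one at (180,350). The flat tin is the bare metal one at (302,263), not the orange (274,140) or the turquoise (377,319). The tall tin is at (208,272), the short tin (256,270), the carton (344,263) and the jar (394,268). The crop confirms the choice and shows the rib on the long tray's right (−y) side.

First I go above the tall tin, with the jaws turned to the long tray's x (−10°).

```bash
python3 -m pendant '[{"xyz":[0.06,-0.08,0],"twist":-10,"jaw":0.087},{"xyz":[0.229,-0.320,-0.04],"twist":-81.5,"jaw":0.087},{"xyz":[0.229,-0.320,-0.04],"twist":-81.5,"jaw":0.087},{"xyz":[0.229,-0.320,-0.04],"twist":-81.5,"jaw":0.087},{"xyz":[0.229,-0.320,-0.04],"twist":-81.5,"jaw":0.087},{"xyz":[0.229,-0.320,-0.04],"twist":-81.5,"jaw":0.087},{"xyz":[0.229,-0.320,-0.04],"twist":-81.5,"jaw":0.087},{"xyz":[0.229,-0.320,-0.04],"twist":-81.5,"jaw":0.087},{"xyz":[0.229,-0.320,-0.04],"twist":-81.5,"jaw":0.087},{"xyz":[0.229,-0.320,-0.04],"twist":-81.5,"jaw":0.087}]' 30
python3 - <<'E'
from h import *
from scipy.spatial.transform import Rotation as Ro
s=arm.state(); print(s['position'],np.degrees(np.arctan2(*Ro.from_rotvec(s['orientation']).as_matrix()[[1,0],0])))
grab('scene','s1.png')
E
```

```text
time_s: 1.35
position: [427.5, 272.7, 182.4]
orientation: [-1.567, 0.136, -0.135]
wrist_force: [0.3, -0.4, 0.7]
width: 86.9
[427.54916356 272.66788806 182.35289876] -9.88518909507995
```

View pics/s1.png

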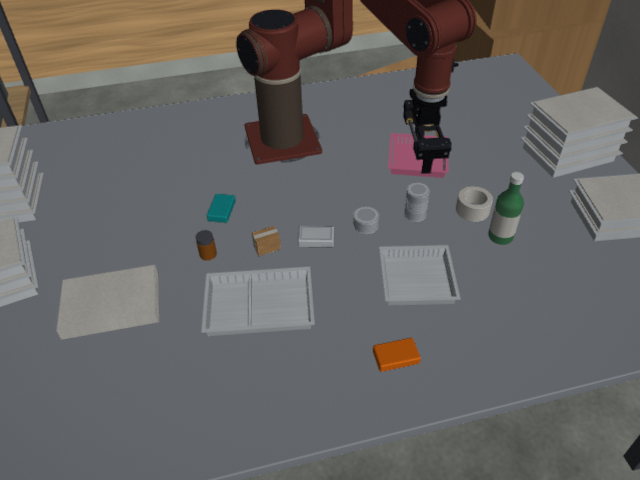

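The gripper hangs above the tall tin (416,202), with its fingers near (430,160) and nothing in the way. Next I descend and grip.

```bash
python3 -m pendant '[{"xyz":[0,0,-0.05],"twist":0,"jaw":0.087},{"xyz":[0,0,-0.1],"twist":0,"jaw":0.087},{"xyz":[0,0,-0.136],"twist":0,"jaw":0.087},{"xyz":[0,0,-0.136],"twist":0,"jaw":0.087},{"xyz":[0,0,-0.136],"twist":0,"jaw":0.04},{"xyz":[0,0,-0.136],"twist":0,"jaw":0.04},{"xyz":[0,0,-0.136],"twist":0,"jaw":0.04},{"xyz":[0,0,-0.136],"twist":0,"jaw":0.04},{"xyz":[0,0,-0.136],"twist":0,"jaw":0.04}]' 30
python3 -m pendant '[{"xyz":[0,0,0],"twist":0,"jaw":0.04},{"xyz":[0,0,0.05],"twist":0,"jaw":0.04},{"xyz":[0,0,0.1],"twist":0,"jaw":0.04},{"xyz":[0,0,0.1],"twist":0,"jaw":0.04}]'
```

```text
time_s: 2.52
position: [428.2, 272.9, 47.5]
orientation: [-1.566, 0.137, -0.138]
wrist_force: [-1.7, 0.7, 6.8]
width: 57.4
time_s: 3.02
position: [431.0, 273.8, 151.3]
orientation: [-1.562, 0.131, -0.144]
wrist_force: [-0.2, -0.2, -1.6]
width: 57.5
```

```bash
python3 -m pendant '[{"xyz":[0.01,-0.028,0],"twist":0,"jaw":0.04},{"xyz":[0.025,-0.07,0],"twist":0,"jaw":0.04},{"xyz":[0.044,-0.125,0],"twist":0,"jaw":0.04},{"xyz":[0.065,-0.183,0],"twist":0,"jaw":0.04},{"xyz":[0.086,-0.241,0],"twist":0,"jaw":0.04},{"xyz":[0.107,-0.3,0],"twist":0,"jaw":0.04},{"xyz":[0.128,-0.358,0],"twist":0,"jaw":0.04},{"xyz":[0.149,-0.416,0],"twist":0,"jaw":0.04},{"xyz":[0.168,-0.471,0],"twist":0,"jaw":0.04},{"xyz":[0.186,-0.521,0],"twist":0,"jaw":0.04}]'
python3 -m pendant '[{"xyz":[0,0,0],"twist":0,"jaw":0.04},{"xyz":[0,0,0],"twist":0,"jaw":0.04},{"xyz":[0,0,0],"twist":0,"jaw":0.04}]'
python3 - <<'E'
from h import *
im=grab('scene','s2.png'); t=grab('top'); 
a=im['pixels'][190:340,190:330,::-1]; b=t['pixels'][160:250,300:415,::-1]
cv2.imwrite('pics/c2.png',np.hstack([cv2.resize(a,(420,450)),cv2.resize(b,(380,450*1))]))
W=cloud(im); f=W.reshape(-1,3); q=pts(W,(613.6,-248.1),60,60,140); 
print(len(q), np.histogram(q[:,2],8));
E
```

```text
time_s: 4.28
position: [613.2, -250.3, 144.3]
orientation: [-1.565, 0.14, -0.136]
wrist_force: [0.6, 0.2, -1.2]
width: 57.5
time_s: 4.65
position: [613.3, -246.9, 145.7]
orientation: [-1.566, 0.138, -0.136]
wrist_force: [0.1, -0.3, -0.6]
width: 57.1
335 (array([26, 54, 42, 45, 50, 37, 55, 26]), array([ 94.97947816, 100.56314848, 106.14681879, 111.7304891 ,
       117.31415941, 122.89782972, 128.48150003, 134.06517034,
       139.64884065]))
```

View pics/c2.png

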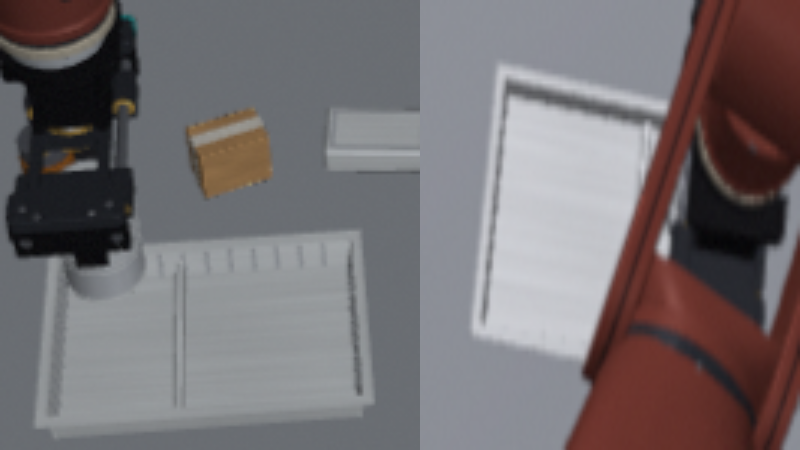

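The left panel shows the tall tin held upright over the small compartment, left of the rib (crop x≈180). I lower it and release.

```bash
python3 -m pendant '[{"xyz":[0,0,-0.04],"twist":0,"jaw":0.04},{"xyz":[0,0,-0.07],"twist":0,"jaw":0.04},{"xyz":[0,0,-0.085],"twist":0,"jaw":0.04},{"xyz":[0,0,-0.092],"twist":0,"jaw":0.04},{"xyz":[0,0,-0.0965],"twist":0,"jaw":0.04},{"xyz":[0,0,-0.0965],"twist":0,"jaw":0.04},{"xyz":[0,0,-0.0965],"twist":0,"jaw":0.04},{"xyz":[0,0,-0.0965],"twist":0,"jaw":0.04}]'
python3 -m pendant '[{"xyz":[0,0,0],"twist":0,"jaw":0.07},{"xyz":[0,0,0],"twist":0,"jaw":0.08},{"xyz":[0,0,0],"twist":0,"jaw":0.08},{"xyz":[0,0,0.03],"twist":0,"jaw":0.08},{"xyz":[0,0,0.08],"twist":0,"jaw":0.08},{"xyz":[0,0,0.12],"twist":0,"jaw":0.08},{"xyz":[0,0,0.12],"twist":0,"jaw":0.087}]'
```

```text
time_s: 5.75
position: [614.1, -248.7, 50.6]
orientation: [-1.567, 0.137, -0.138]
wrist_force: [-0.1, -0.8, 0.3]
width: 57.4
time_s: 6.62
position: [616.5, -249.9, 175.5]
orientation: [-1.57, 0.131, -0.144]
wrist_force: [0.9, -0.3, -0.2]
width: 83.7
```

```bash
python3 -m pendant '[{"xyz":[-0.025,0.04,0],"twist":0,"jaw":0.087},{"xyz":[-0.06,0.09,0],"twist":0,"jaw":0.087},{"xyz":[-0.095,0.142,0],"twist":-3,"jaw":0.087},{"xyz":[-0.13,0.195,0],"twist":-7,"jaw":0.087},{"xyz":[-0.163,0.244,0],"twist":-7,"jaw":0.087},{"xyz":[-0.163,0.244,-0.05],"twist":-7,"jaw":0.087},{"xyz":[-0.163,0.244,-0.09],"twist":-7,"jaw":0.087},{"xyz":[-0.163,0.244,-0.11],"twist":-7,"jaw":0.087},{"xyz":[-0.163,0.244,-0.11],"twist":-7,"jaw":0.087},{"xyz":[-0.163,0.244,-0.11],"twist":-7,"jaw":0.087}]'
python3 - <<'E'
from h import *
im=grab('scene'); t=grab('top') 
a=im['pixels'][160:340,190:370,::-1]; b=t['pixels'][160:280,280:415,::-1]
cv2.imwrite('pics/c3.png',np.hstack([cv2.resize(a,(450,450)),cv2.resize(b,(340,450))]))
for n,i in(('scene',im),('top',t)):
    q=pts(cloud(i),(614,-248),45,84,100); print(n,len(q)); 
    if len(q)>5: print(rect(q),q.mean(0))
E
```

```text
time_s: 7.88
position: [451.2, -4.6, 60.5]
orientation: [-1.558, 0.233, -0.234]
wrist_force: [-0.0, -0.4, -0.8]
width: 87.1
scene 451
(array([ 617.5, -250.2]), array([58.3, 60.1]), -26.3) [ 619.3931384  -249.14103424   90.21115971]
top 311
(array([ 616.3, -248.9]), array([56.1, 57.8]), 43.5) [ 615.18475975 -248.56511594   91.94197736]
```

View pics/c3.png

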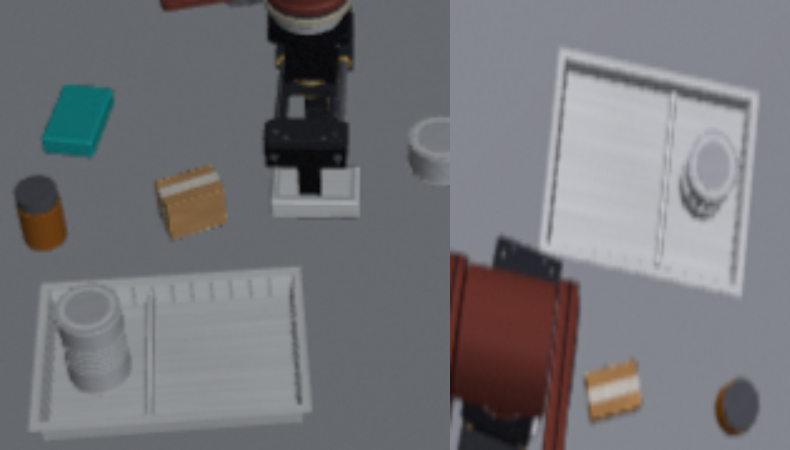

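The tall tin stands centred in the small compartment, within 2 mm by the top view. The gripper straddles the flat tin (crop 316,190). I lower and grip it.

```bash
python3 -m pendant '[{"xyz":[0,0,-0.03],"twist":0,"jaw":0.087},{"xyz":[0,0,-0.05],"twist":0,"jaw":0.087},{"xyz":[0,0,-0.056],"twist":0,"jaw":0.087},{"xyz":[0,0,-0.056],"twist":0,"jaw":0.087},{"xyz":[0,0,-0.056],"twist":0,"jaw":0.04},{"xyz":[0,0,-0.056],"twist":0,"jaw":0.04},{"xyz":[0,0,-0.056],"twist":0,"jaw":0.04},{"xyz":[0,0,-0.056],"twist":0,"jaw":0.04},{"xyz":[0,0,-0.056],"twist":0,"jaw":0.04}]' 30
python3 -m pendant '[{"xyz":[0,0,0.01],"twist":0,"jaw":0.04},{"xyz":[0,0,0.04],"twist":0,"jaw":0.04},{"xyz":[0,0,0.09],"twist":0,"jaw":0.04},{"xyz":[0,0,0.11],"twist":0,"jaw":0.04},{"xyz":[0,0,0.11],"twist":0,"jaw":0.04}]'
```

```text
time_s: 9.1
position: [450.7, -4.4, 4.2]
orientation: [-1.558, 0.234, -0.233]
wrist_force: [-2.2, 0.7, 3.0]
width: 55.6
time_s: 9.72
position: [452.6, -4.8, 116.2]
orientation: [-1.558, 0.23, -0.237]
wrist_force: [-0.9, -0.3, -1.0]
width: 55.5
```

```bash
python3 -m pendant '[{"xyz":[0.02,-0.014,0],"twist":1,"jaw":0.04},{"xyz":[0.05,-0.036,0],"twist":2,"jaw":0.04},{"xyz":[0.09,-0.065,0],"twist":4,"jaw":0.04},{"xyz":[0.13,-0.094,0],"twist":6,"jaw":0.04},{"xyz":[0.165,-0.12,0],"twist":7,"jaw":0.04},{"xyz":[0.182,-0.132,0],"twist":7,"jaw":0.04},{"xyz":[0.182,-0.132,-0.02],"twist":7,"jaw":0.04},{"xyz":[0.182,-0.132,-0.04],"twist":7,"jaw":0.04},{"xyz":[0.182,-0.132,-0.05],"twist":7,"jaw":0.04},{"xyz":[0.182,-0.132,-0.05],"twist":7,"jaw":0.04}]'
python3 - <<'E'
from h import *
im=grab('scene')
a=im['pixels'][180:340,190:350,::-1]
cv2.imwrite('pics/c4.png',cv2.resize(a,(560,560)))
print(arm.state()['position'])
E
```

```text
time_s: 10.98
position: [631.2, -135.5, 62.1]
orientation: [-1.566, 0.14, -0.135]
wrist_force: [0.5, 0.3, -2.1]
width: 55.8
[ 632.21289541 -135.88330803   63.47799414]
```

View pics/c4.png

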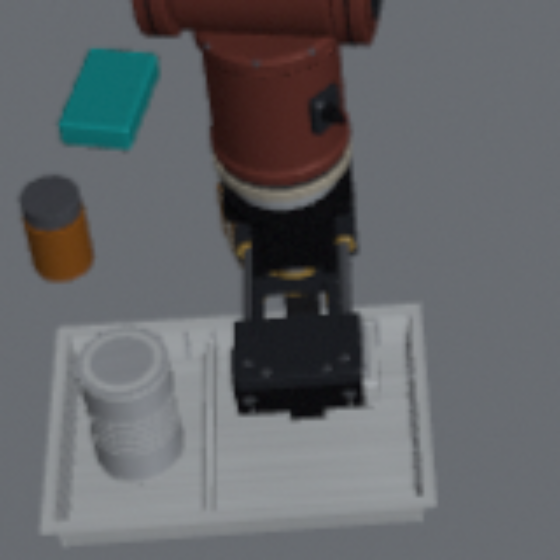

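The flat tin hangs level over the large compartment, just clear of the tall tin. I lower it and release.

```bash
python3 -m pendant '[{"xyz":[0,0,-0.02],"twist":0,"jaw":0.04},{"xyz":[0,0,-0.04],"twist":0,"jaw":0.04},{"xyz":[0,0,-0.052],"twist":0,"jaw":0.04},{"xyz":[0,0,-0.0565],"twist":0,"jaw":0.04},{"xyz":[0,0,-0.0565],"twist":0,"jaw":0.04},{"xyz":[0,0,-0.0565],"twist":0,"jaw":0.04},{"xyz":[0,0,-0.0565],"twist":0,"jaw":0.04}]'
python3 -m pendant '[{"xyz":[0,0,0],"twist":0,"jaw":0.065},{"xyz":[0,0,0],"twist":0,"jaw":0.075},{"xyz":[0,0,0],"twist":0,"jaw":0.075},{"xyz":[0,0,0.03],"twist":0,"jaw":0.075},{"xyz":[0,0,0.08],"twist":0,"jaw":0.075},{"xyz":[0,0,0.13],"twist":0,"jaw":0.075},{"xyz":[0,0,0.13],"twist":0,"jaw":0.075}]'
```

```text
time_s: 11.9
position: [632.9, -136.6, 7.4]
orientation: [-1.566, 0.138, -0.138]
wrist_force: [0.2, -0.5, -1.1]
width: 55.9
time_s: 12.78
position: [636.6, -137.7, 144.0]
orientation: [-1.569, 0.129, -0.146]
wrist_force: [0.3, -0.1, -0.0]
width: 74.9
```

```bash
python3 -m pendant '[{"xyz":[-0.03,0.001,0],"twist":3,"jaw":0.075},{"xyz":[-0.08,0.002,0],"twist":9,"jaw":0.075},{"xyz":[-0.13,0.004,0],"twist":15,"jaw":0.075},{"xyz":[-0.17,0.005,0],"twist":19,"jaw":0.075},{"xyz":[-0.187,0.0055,0],"twist":19,"jaw":0.075},{"xyz":[-0.187,0.0055,-0.03],"twist":19,"jaw":0.075},{"xyz":[-0.187,0.0055,-0.06],"twist":19,"jaw":0.075},{"xyz":[-0.187,0.0055,-0.07],"twist":19,"jaw":0.075},{"xyz":[-0.187,0.0055,-0.07],"twist":19,"jaw":0.075}]'
python3 - <<'E'
from h import *
im=grab('scene'); t=grab('top') 
a=im['pixels'][170:340,180:350,::-1]; b=t['pixels'][160:280,290:420,::-1]
cv2.imwrite('pics/c5.png',np.hstack([cv2.resize(a,(400,400)),cv2.resize(b,(400,400))]))
for n,i in(('scene',im),('top',t)):
    q=pts(cloud(i),(633.2,-136.8),58,20,36); q=q[q[:,2]>22]; print(n,len(q)); 
    if len(q)>5: print(rect(q),q.mean(0))
print(arm.state()['position'])
E
```

```text
time_s: 13.9
position: [445.2, -130.6, 66.8]
orientation: [-1.566, -0.121, 0.124]
wrist_force: [-0.1, -0.5, 0.2]
width: 75.1
scene 744
(array([ 636.7, -137.1]), array([59.1, 89.7]), -9.8) [ 638.17452762 -137.12594591   26.29548151]
top 500
(array([ 633.3, -136.7]), array([57.8, 90.2]), -9.4) [ 633.53226261 -136.94149427   28.13041053]
[ 446.50076095 -131.2406406    68.29725847]
```

View pics/c5.png

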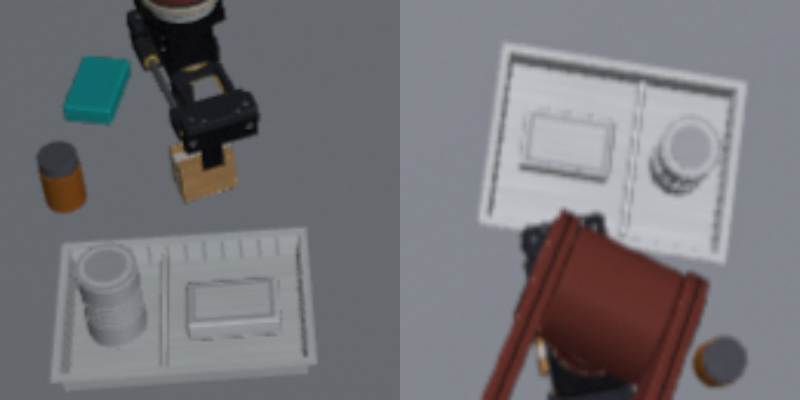

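The flat tin lies on target, within 0.5 mm and at −9.4° against −10°. The gripper is aligned over the carton (crop 205,165).

```bash
python3 -m pendant '[{"xyz":[0,0,-0.03],"twist":0,"jaw":0.075},{"xyz":[0,0,-0.05],"twist":0,"jaw":0.075},{"xyz":[0,0,-0.0525],"twist":0,"jaw":0.075},{"xyz":[0,0,-0.0525],"twist":0,"jaw":0.075},{"xyz":[0,0,-0.0525],"twist":0,"jaw":0.025},{"xyz":[0,0,-0.0525],"twist":0,"jaw":0.025},{"xyz":[0,0,-0.0525],"twist":0,"jaw":0.025},{"xyz":[0,0,-0.0525],"twist":0,"jaw":0.025},{"xyz":[0,0,-0.0525],"twist":0,"jaw":0.025}]' 15
python3 -m pendant '[{"xyz":[0,0,0.01],"twist":0,"jaw":0.025},{"xyz":[0,0,0.04],"twist":0,"jaw":0.025},{"xyz":[0,0,0.09],"twist":0,"jaw":0.025},{"xyz":[0,0,0.11],"twist":0,"jaw":0.025},{"xyz":[0,0,0.11],"twist":0,"jaw":0.025}]'
```

```text
time_s: 15.12
position: [445.8, -131.0, 15.1]
orientation: [-1.567, -0.123, 0.123]
wrist_force: [-0.6, -0.0, 1.4]
width: 38.0
time_s: 15.75
position: [447.4, -131.7, 127.4]
orientation: [-1.57, -0.126, 0.119]
wrist_force: [-0.9, 0.3, -0.8]
width: 37.7
```

```bash
python3 -m pendant '[{"xyz":[0.02,-0.001,0],"twist":-2,"jaw":0.025},{"xyz":[0.05,-0.002,0],"twist":-5,"jaw":0.025},{"xyz":[0.09,-0.003,0],"twist":-10,"jaw":0.025},{"xyz":[0.13,-0.004,0],"twist":-14,"jaw":0.025},{"xyz":[0.165,-0.005,0],"twist":-17,"jaw":0.025},{"xyz":[0.187,-0.0058,0],"twist":-18.7,"jaw":0.025},{"xyz":[0.187,-0.0058,-0.02],"twist":-18.7,"jaw":0.025},{"xyz":[0.187,-0.0058,-0.04],"twist":-18.7,"jaw":0.025},{"xyz":[0.187,-0.0058,-0.055],"twist":-18.7,"jaw":0.025},{"xyz":[0.187,-0.0058,-0.06],"twist":-18.7,"jaw":0.025}]'
python3 -m pendant '[{"xyz":[0,0,-0.01],"twist":0,"jaw":0.025},{"xyz":[0,0,-0.018],"twist":0,"jaw":0.025},{"xyz":[0,0,-0.0225],"twist":0,"jaw":0.025},{"xyz":[0,0,-0.0225],"twist":0,"jaw":0.025},{"xyz":[0,0,-0.0225],"twist":0,"jaw":0.025},{"xyz":[0,0,-0.0225],"twist":0,"jaw":0.025}]'
```

```text
time_s: 17.0
position: [630.9, -136.4, 62.7]
orientation: [-1.566, 0.137, -0.131]
wrist_force: [-0.1, -0.6, -0.5]
width: 37.8
time_s: 17.75
position: [633.0, -136.8, 42.8]
orientation: [-1.567, 0.133, -0.134]
wrist_force: [0.4, 0.1, -0.3]
width: 37.9
```

```bash
python3 -m pendant '[{"xyz":[0,0,0],"twist":0,"jaw":0.05},{"xyz":[0,0,0],"twist":0,"jaw":0.065},{"xyz":[0,0,0],"twist":0,"jaw":0.065},{"xyz":[0,0,0.03],"twist":0,"jaw":0.065},{"xyz":[0,0,0.08],"twist":0,"jaw":0.065},{"xyz":[0,0,0.11],"twist":0,"jaw":0.087},{"xyz":[0,0,0.11],"twist":0,"jaw":0.087}]'
python3 -m pendant '[{"xyz":[-0.03,0.04,0],"twist":0,"jaw":0.087},{"xyz":[-0.066,0.09,0],"twist":-1,"jaw":0.087},{"xyz":[-0.102,0.14,0],"twist":-2,"jaw":0.087},{"xyz":[-0.138,0.19,0],"twist":-3,"jaw":0.087},{"xyz":[-0.172,0.235,0],"twist":-3.5,"jaw":0.087},{"xyz":[-0.199,0.270,0],"twist":-3.5,"jaw":0.087},{"xyz":[-0.199,0.270,-0.05],"twist":-3.5,"jaw":0.087},{"xyz":[-0.199,0.270,-0.085],"twist":-3.5,"jaw":0.087},{"xyz":[-0.199,0.270,-0.085],"twist":-3.5,"jaw":0.087},{"xyz":[-0.199,0.270,-0.085],"twist":-3.5,"jaw":0.087}]'
python3 - <<'E'
from h import *
im=grab('scene'); t=grab('top') 
a=im['pixels'][150:340,200:450,::-1]; b=t['pixels'][150:300,190:420,::-1]
cv2.imwrite('pics/c6.png',np.hstack([cv2.resize(a,(400,400)),cv2.resize(b,(400,400))]))
for n,i in(('scene',im),('top',t)):
    q=pts(cloud(i),(633.2,-136.8),45,70,86); print(n,len(q)); 
    if len(q)>5: print(rect(q),q.mean(0))
print(arm.state()['position'])
E
```

```text
time_s: 18.62
position: [635.1, -137.5, 156.4]
orientation: [-1.568, 0.128, -0.139]
wrist_force: [0.5, -0.1, 0.5]
width: 77.7
time_s: 19.88
position: [434.2, 133.2, 68.0]
orientation: [-1.563, 0.182, -0.182]
wrist_force: [0.2, 0.3, 0.5]
width: 86.9
scene 395
(array([ 636.6, -136.4]), array([42.7, 59.6]), -10.2) [ 637.67522178 -137.35574414   75.7232843 ]
top 260
(array([ 634.8, -136.1]), array([39.1, 59.9]), -10.3) [ 633.98141029 -136.13850706   77.71642775]
[435.25812239 133.24904272  69.03878062]
```

View pics/c6.png

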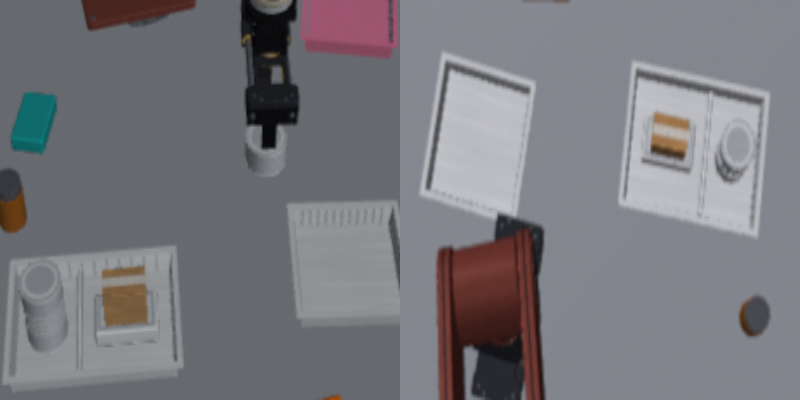

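The carton stands centred on the flat tin, within 1 mm by the top view. The gripper is over the short tin (crop 266,150).

```bash
python3 -m pendant '[{"xyz":[0,0,-0.02],"twist":0,"jaw":0.087},{"xyz":[0,0,-0.04],"twist":0,"jaw":0.087},{"xyz":[0,0,-0.055],"twist":0,"jaw":0.087},{"xyz":[0,0,-0.0595],"twist":0,"jaw":0.087},{"xyz":[0,0,-0.0595],"twist":0,"jaw":0.087},{"xyz":[0,0,-0.0595],"twist":0,"jaw":0.05},{"xyz":[0,0,-0.0595],"twist":0,"jaw":0.05},{"xyz":[0,0,-0.0595],"twist":0,"jaw":0.05},{"xyz":[0,0,-0.0595],"twist":0,"jaw":0.05}]' 30
python3 -m pendant '[{"xyz":[0,0,0.01],"twist":0,"jaw":0.05},{"xyz":[0,0,0.04],"twist":0,"jaw":0.05},{"xyz":[0,0,0.08],"twist":0,"jaw":0.05},{"xyz":[0,0,0.09],"twist":0,"jaw":0.05},{"xyz":[0,0,0.09],"twist":0,"jaw":0.05}]'
```

```text
time_s: 21.1
position: [433.7, 133.3, 8.3]
orientation: [-1.563, 0.182, -0.181]
wrist_force: [-2.4, 0.8, 4.7]
width: 65.4
time_s: 21.72
position: [434.3, 133.2, 98.4]
orientation: [-1.563, 0.18, -0.183]
wrist_force: [0.1, 0.1, -1.7]
width: 65.9
```

```bash
python3 -m pendant '[{"xyz":[0.02,0.006,0],"twist":0,"jaw":0.05},{"xyz":[0.055,0.016,0],"twist":0,"jaw":0.05},{"xyz":[0.1,0.03,0],"twist":0,"jaw":0.05},{"xyz":[0.145,0.043,0],"twist":0,"jaw":0.05},{"xyz":[0.185,0.055,0],"twist":0,"jaw":0.05},{"xyz":[0.2115,0.0638,0],"twist":0,"jaw":0.05},{"xyz":[0.2115,0.0638,0],"twist":0,"jaw":0.05},{"xyz":[0.2115,0.0638,-0.03],"twist":0,"jaw":0.05},{"xyz":[0.2115,0.0638,-0.055],"twist":0,"jaw":0.05},{"xyz":[0.2115,0.0638,-0.07],"twist":0,"jaw":0.05}]'
python3 -m pendant '[{"xyz":[0,0,-0.008],"twist":0,"jaw":0.05},{"xyz":[0,0,-0.0165],"twist":0,"jaw":0.05},{"xyz":[0,0,-0.0165],"twist":0,"jaw":0.05},{"xyz":[0,0,-0.0165],"twist":0,"jaw":0.05},{"xyz":[0,0,-0.0165],"twist":0,"jaw":0.05}]'
python3 -m pendant '[{"xyz":[0,0,0],"twist":0,"jaw":0.075},{"xyz":[0,0,0],"twist":0,"jaw":0.085},{"xyz":[0,0,0],"twist":0,"jaw":0.085},{"xyz":[0,0,0.03],"twist":0,"jaw":0.085},{"xyz":[0,0,0.08],"twist":0,"jaw":0.085},{"xyz":[0,0,0.13],"twist":0,"jaw":0.085},{"xyz":[0,0,0.15],"twist":0,"jaw":0.085},{"xyz":[0,0,0.15],"twist":0,"jaw":0.075}]'
```

```text
time_s: 22.98
position: [642.4, 196.4, 24.6]
orientation: [-1.565, 0.186, -0.177]
wrist_force: [0.1, -0.4, -1.4]
width: 65.4
time_s: 23.6
position: [645.7, 197.1, 12.1]
orientation: [-1.563, 0.181, -0.182]
wrist_force: [0.4, 0.5, -1.1]
width: 65.4
time_s: 24.6
position: [646.4, 197.2, 163.2]
orientation: [-1.562, 0.179, -0.184]
wrist_force: [0.1, 0.4, -0.0]
width: 80.6
```

```bash
python3 -m pendant '[{"xyz":[-0.015,-0.033,0],"twist":0,"jaw":0.075},{"xyz":[-0.039,-0.085,0],"twist":0,"jaw":0.075},{"xyz":[-0.064,-0.14,0],"twist":0,"jaw":0.075},{"xyz":[-0.09,-0.197,0],"twist":0,"jaw":0.075},{"xyz":[-0.116,-0.255,0],"twist":0,"jaw":0.075},{"xyz":[-0.142,-0.312,0],"twist":0,"jaw":0.075},{"xyz":[-0.168,-0.37,0],"twist":0,"jaw":0.075},{"xyz":[-0.194,-0.427,0],"twist":0,"jaw":0.075},{"xyz":[-0.2154,-0.475,0],"twist":0,"jaw":0.075},{"xyz":[-0.2154,-0.475,-0.03],"twist":0,"jaw":0.075}]'
python3 -m pendant '[{"xyz":[0,0,-0.03],"twist":0,"jaw":0.075},{"xyz":[0,0,-0.05],"twist":0,"jaw":0.075},{"xyz":[0,0,-0.05],"twist":0,"jaw":0.075},{"xyz":[0,0,-0.05],"twist":0,"jaw":0.075}]'
python3 - <<'E'
from h import *
im=grab('scene'); t=grab('top') 
a=im['pixels'][170:340,150:470,::-1]; b=t['pixels'][150:300,190:420,::-1]
cv2.imwrite('pics/c7.png',np.hstack([cv2.resize(a,(450,300)),cv2.resize(b,(350,300))]))
for n,i in(('scene',im),('top',t)):
    q=pts(cloud(i),(645.5,197),45,34,50); print(n,len(q)); 
    if len(q)>5: print(rect(q),q.mean(0))
print(arm.state()['position'])
E
```

```text
time_s: 25.85
position: [428.6, -281.9, 130.9]
orientation: [-1.565, 0.185, -0.187]
wrist_force: [-0.1, 1.1, -1.0]
width: 74.9
time_s: 26.35
position: [429.6, -277.6, 81.0]
orientation: [-1.562, 0.182, -0.181]
wrist_force: [-0.2, -0.0, -0.3]
width: 75.0
scene 509
(array([648. , 195.9]), array([65.7, 68.3]), -71.5) [650.48296362 195.70413363  40.19409607]
top 377
(array([647. , 196.9]), array([64.6, 65.9]), 59.8) [646.82197081 196.50901558  41.99589133]
[ 430.38114521 -278.23809851   82.14342318]
```

View pics/c7.png

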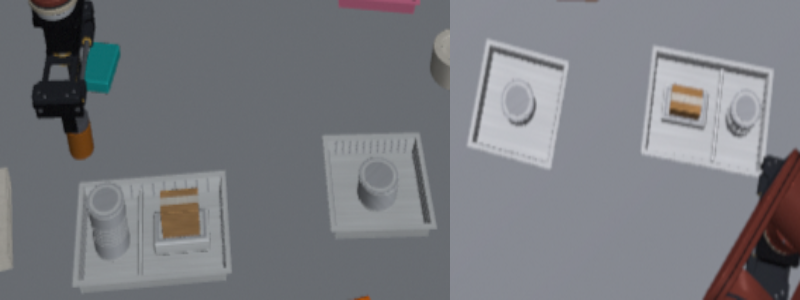

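The short tin stands in the middle of the square tray, within 1.5 mm. The gripper is over the jar (crop 80,138), so I pick it.

```bash
python3 -m pendant '[{"xyz":[0,0,-0.03],"twist":0,"jaw":0.075},{"xyz":[0,0,-0.055],"twist":0,"jaw":0.075},{"xyz":[0,0,-0.0695],"twist":0,"jaw":0.075},{"xyz":[0,0,-0.0695],"twist":0,"jaw":0.075},{"xyz":[0,0,-0.0695],"twist":0,"jaw":0.03},{"xyz":[0,0,-0.0695],"twist":0,"jaw":0.03},{"xyz":[0,0,-0.0695],"twist":0,"jaw":0.03},{"xyz":[0,0,-0.0695],"twist":0,"jaw":0.03},{"xyz":[0,0,-0.0695],"twist":0,"jaw":0.03}]' 25
python3 -m pendant '[{"xyz":[0,0,0.01],"twist":0,"jaw":0.03},{"xyz":[0,0,0.04],"twist":0,"jaw":0.03},{"xyz":[0,0,0.09],"twist":0,"jaw":0.03},{"xyz":[0,0,0.13],"twist":0,"jaw":0.03},{"xyz":[0,0,0.13],"twist":0,"jaw":0.03}]'
```

```text
time_s: 27.58
position: [430.0, -278.1, 12.4]
orientation: [-1.563, 0.182, -0.182]
wrist_force: [-1.5, 0.5, 3.6]
width: 43.1
time_s: 28.2
position: [432.3, -279.9, 146.6]
orientation: [-1.568, 0.176, -0.187]
wrist_force: [0.3, 0.3, -1.0]
width: 43.8
```

```bash
python3 -m pendant '[{"xyz":[0.01,0.022,0],"twist":0,"jaw":0.03},{"xyz":[0.028,0.062,0],"twist":0,"jaw":0.03},{"xyz":[0.052,0.114,0],"twist":0,"jaw":0.03},{"xyz":[0.077,0.168,0],"twist":0,"jaw":0.03},{"xyz":[0.102,0.223,0],"twist":0,"jaw":0.03},{"xyz":[0.127,0.278,0],"twist":0,"jaw":0.03},{"xyz":[0.152,0.333,0],"twist":0,"jaw":0.03},{"xyz":[0.177,0.387,0],"twist":0,"jaw":0.03},{"xyz":[0.2,0.438,0],"twist":0,"jaw":0.03},{"xyz":[0.2166,0.4748,0],"twist":0,"jaw":0.03}]'
python3 -m pendant '[{"xyz":[0,0,0],"twist":0,"jaw":0.03},{"xyz":[0,0,-0.03],"twist":0,"jaw":0.03},{"xyz":[0,0,-0.06],"twist":0,"jaw":0.03},{"xyz":[0,0,-0.07],"twist":0,"jaw":0.03},{"xyz":[0,0,-0.07],"twist":0,"jaw":0.03},{"xyz":[0,0,-0.07],"twist":0,"jaw":0.03}]'
python3 - <<'E'
from h import *
im=grab('scene')
cv2.imwrite('pics/c8.png',cv2.resize(im['pixels'][150:320,350:520,::-1],(510,510)))
print(arm.state()['position'])
E
```

```text
time_s: 29.45
position: [646.2, 199.2, 140.3]
orientation: [-1.564, 0.182, -0.179]
wrist_force: [-0.4, -0.6, -1.1]
width: 43.7
time_s: 30.2
position: [647.5, 196.6, 73.6]
orientation: [-1.563, 0.18, -0.184]
wrist_force: [0.4, -0.4, -0.9]
width: 43.0
[647.73561085 196.81052262  73.8529681 ]
```

View pics/c8.png

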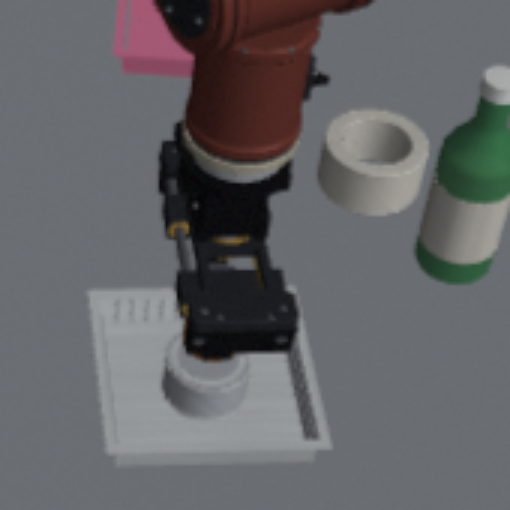

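The jar is held above the short tin (crop 208,375) and well clear of the tape roll and bottle. I lower it, release and back off.

```bash
python3 -m pendant '[{"xyz":[0,0,-0.01],"twist":0,"jaw":0.03},{"xyz":[0,0,-0.016],"twist":0,"jaw":0.03},{"xyz":[0,0,-0.0185],"twist":0,"jaw":0.03},{"xyz":[0,0,-0.0185],"twist":0,"jaw":0.03},{"xyz":[0,0,-0.0185],"twist":0,"jaw":0.03},{"xyz":[0,0,-0.0185],"twist":0,"jaw":0.03}]'
python3 -m pendant '[{"xyz":[0,0,0],"twist":0,"jaw":0.055},{"xyz":[0,0,0],"twist":0,"jaw":0.075},{"xyz":[0,0,0],"twist":0,"jaw":0.075},{"xyz":[0,0,0.03],"twist":0,"jaw":0.075},{"xyz":[0,0,0.08],"twist":0,"jaw":0.075},{"xyz":[0,0,0.14],"twist":0,"jaw":0.075},{"xyz":[0,0,0.18],"twist":0,"jaw":0.075},{"xyz":[0,0,0.18],"twist":0,"jaw":0.075}]'
python3 -m pendant '[{"xyz":[-0.05,-0.02,0],"twist":0,"jaw":0.075},{"xyz":[-0.11,-0.04,0],"twist":0,"jaw":0.075},{"xyz":[-0.17,-0.07,0],"twist":0,"jaw":0.075},{"xyz":[-0.23,-0.09,0],"twist":0,"jaw":0.075},{"xyz":[-0.23,-0.09,0],"twist":0,"jaw":0.075},{"xyz":[-0.23,-0.09,0],"twist":0,"jaw":0.075},{"xyz":[-0.23,-0.09,0],"twist":0,"jaw":0.075}]'
python3 - <<'E'
from h import *
im=grab('scene','end_s.png'); t=grab('top','end_t.png')
D=dict(jar=((646.5,197),35,98,118),carton=((633.2,-136.8),45,70,86),tall=((614,-248),45,84,100),bottle=((561,452),45,150,210),tape=((453,425),60,42,56),lids=((535,-512),150,30,46))
for n,i in(('top',t),('scene',im)):
    W=cloud(i); W0=cloud(dict(np.load(f'/tmp/{n}.npz')))
    for k,a in D.items():
        q=pts(W,*a); q0=pts(W0,*a); print(n,k,len(q),rect(q) if len(q)>5 else '', rect(q0)[0] if k in('bottle','tape','lids') and len(q0)>5 else '')
s=arm.state(); print(s['time_s'],s['position'],s['dq'].round(3))
a=im['pixels'][160:340,50:530,::-1]; b=t['pixels'][130:290,110:520,::-1]
cv2.imwrite('pics/c9.png',np.vstack([cv2.resize(a,(760,285)),cv2.resize(b,(760,297))]))
E
```

```text
time_s: 31.0
position: [646.5, 196.9, 53.5]
orientation: [-1.563, 0.182, -0.181]
wrist_force: [-0.0, 0.5, -0.7]
width: 43.4
time_s: 32.0
position: [649.2, 197.3, 239.5]
orientation: [-1.56, 0.174, -0.189]
wrist_force: [0.4, 0.5, 0.0]
width: 74.7
time_s: 32.88
position: [417.8, 107.0, 233.7]
orientation: [-1.563, 0.181, -0.182]
wrist_force: [-0.0, 0.1, -0.0]
width: 75.0
top jar 165 (array([647.4, 196. ]), array([38.9, 40.3]), -48.0) 
top carton 257 (array([ 634.7, -136.3]), array([40.3, 60. ]), -9.9) 
top tall 308 (array([ 615.7, -248.2]), array([56.1, 56.9]), 43.7) 
top bottle 163 (array([560.7, 452.8]), array([30.5, 32.6]), -85.7) [563.2 452. ]
top tape 405 (array([452.6, 425.5]), array([86., 90.]), -1.5) [452.8 426.2]
top lids 3415 (array([ 535.7, -512.6]), array([154.7, 216. ]), -2.4) [ 535.8 -512. ]
scene jar 236 (array([648.8, 195.4]), array([41.2, 42.3]), -75.2) 
scene carton 395 (array([ 636.1, -136.3]), array([43.3, 59.7]), -8.8) 
scene tall 460 (array([ 618.2, -248.6]), array([57.2, 58.2]), 84.7) 
scene bottle 277 (array([565. , 452.6]), array([29.2, 33.8]), 52.5) [564.9 453.1]
scene tape 386 (array([455.2, 424.6]), array([87.7, 94.5]), 54.4) [454.4 425.3]
scene lids 4813 (array([ 538.3, -512.3]), array([156.6, 212.7]), -1.5) [ 538.8 -512.6]
32.975 [417.5699991  107.07153508 233.47243239] [-0.    -0.003  0.005 -0.     0.003 -0.   ]
```

View pics/c9.png

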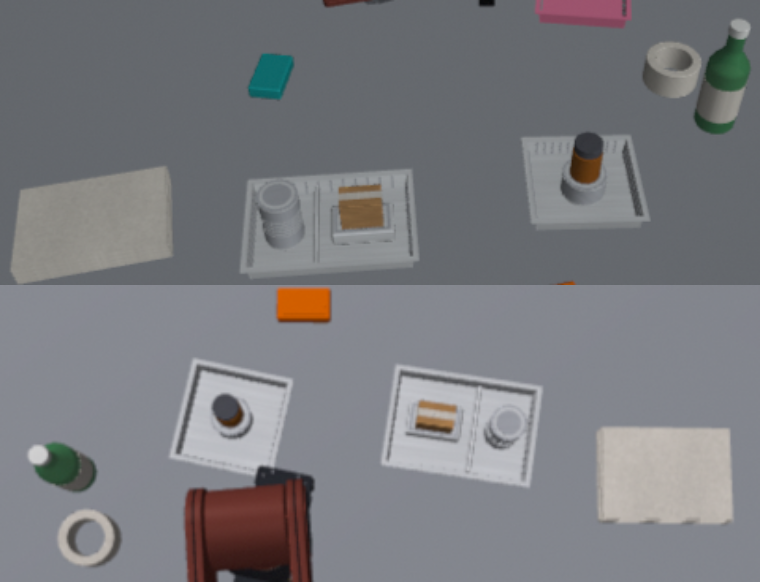

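The last view shows both kits complete and upright. The jar is centred on the short tin, the carton is centred on the flat tin, and the bystanders and look-alikes are where they were. The arm is clear, so I hand in.

```bash
python3 -c "
from station import arm
print(arm.close_job())"
```

```text
the job is handed in; nothing more can be done
None
```

Both kits are packed in the order asked, and I handed the job in at about 33 s with the arm clear and still.

- **Placements:** in the final or last clear top view, every item sat within about 2 mm of its target. The tall tin was about 2 mm off, the flat tin under 0.5 mm, and the carton about 1.5 mm off the flat tin's centre. The short tin was about 1.5 mm off, and the jar within 1 mm of the short tin's centre. Everything looked upright.
- **Bystanders and look-alikes:** the tape roll and lid stack measured the same as at the start to within 1 mm. The oil bottle did too in the scene view. The pink tray and the orange and turquoise tins were never approached closely.
- **Disagreements:** the scene camera read x about 1.5–3.5 mm higher than the top camera throughout. I used the top camera for both picking and placing, so that offset cancels. The top view put the bottle 2.5 mm away from its start; I took this as noise, because the scene view showed no shift and nothing went near it.
- **Forces:** readings at the end of each move never passed about 8 N.

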